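Lean the fresh plaster rosette panel on the carver's easel

ROBOT

A 7-joint arm with a two-finger parallel gripper is mounted at the origin on the work surface. World frame = base frame: x ahead of the robot, y to its left, z up, the work surface at z = 0. Lengths are in m, angles in rad, forces in N, time in s.
With the tool pointing down it reaches from about 0.4 to 0.875 m from the base axis. Payload 6.5 kg.
Tool frame: the origin (TCP) lies on the centre line of the jaws, within the pads' length; the fingertips stand tip_reach ahead of it and the grasp point (between the pads) is the TCP (tip_reach is the distance from the TCP to the fingertips, in m); z points along the fingers, x is the direction in which the jaws open and shut, and the axes are right-handed (so a half turn about z gives the same grasp; the last joint's range is limited). The gripper opens to 88 mm and grips with 3 to 60 N. Pads are 18 mm wide; open, the fingers measure 123 mm over their backs; the gripper's body (75 mm by 187 mm) begins 45 mm behind the grasp point.
Start: joints at [-1.318, 0.536, -0.004, 1.538, 0.003, 1.067, -0.071], TCP at [0.204, 0.617, 0.258] pointing down, gripper open.
Joint ranges: [-2.7, 2.7], [-0.37, 2.16], [-1.27, 1.26], [0.24, 2.4], [-1.31, 4.45], [0.19, 1.91], [-2.76, 2.76]. Speed limits (rad/s): [2.39, 2.39, 3.14, 3.14, 3.14, 3.14, 3.14].

INTERFACE

Orientations are given as a unit quaternion [w, x, y, z].
In Python, from plant import * gives the robot as it stands.
- The arm moves only by the tool jog_arm, never from a script. Its argument "increments" is a list of rows, each an object of numbers: "claw": the gripper's target within -1 to 1 (fully open at 1, half-way at 0, shut at -1); "x", "y", "z": the shift along the world's x, y, z in cm; "yaw": the turn about the world's z in degrees. A call has 1 to 20 rows; each row shifts and turns the commanded pose from where the row before left it; what a row does not reach is not made up. A row lasts 1/8 s, in which the tool goes at most 62.5 mm and 10.7 degrees, less where a joint would pass 70% of its speed; a pose out of reach is approached as far as the arm can. A call with a gripper value outside its range is refused whole. The fingers move at their own pace and stop on an object; "grip_force" is the grip in N (left out, the last holds). Time passes only in rows, so rows that do not move let the fingers close. It gives the time, the measured TCP pose, the force and the opening at its end, in the units of the state.
- read_state(): the state, without advancing time (a new reading comes with each control period).
- get_image(name): name is "scene" or "top" or "wrist"; returns a dict with "img" (420x560x3 uint8, red, green, blue), "fx", "fy", "cx", "cy" (pixels), "k1" (the pictures are not rectified: a ray, as slopes to the right and down, at radius r is drawn at 1 + k1 r^2 times it, then the intrinsics apply), "rvec" (rotation vector, rad) and "tvec" (3), from world to camera coordinates, as OpenCV has them; the wrist camera has in their place "tool_from_camera" (4x4, takes a point from camera to tool coordinates, whose origin is the TCP and whose axes are the tool frame's). Camera axes: x right, y down, z forward; pixel columns grow to the right and rows downward; lengths in m; the calibration is good to about 2 mm. A picture is of the moment at which its call begins: read the wrist's pose just before it. There is no depth.
- hand_in(): hands the job in, once; it reports no verdict.
The state is a dict: "time_s": time; "joints": joint angles; "qd": joint speeds; "tau": joint torques, N m; "position": TCP position; "orientation": TCP orientation; "contact_force": force on the tool from outside, world axes, zero at the start; "wrist_torque": the same for the moment, N m; "finger_gap": opening from 0.0 (shut) to 1.0 (fully open).
Only numpy, scipy, OpenCV 4.12 (cv2) and the standard library are available. Lean on these libraries where they do the work, as an engineer would, in place of code of your own. Each camera call takes 0.05 s, during which the arm holds its last target. There are 200 camera calls.

TASK

Take the tall arch-topped plaster panel with the rosette out of the drying rack and lean it on the middle of the easel, upright on the ledge with the rosette facing outwards, so that it can be copied in marble. The plaster is still fresh and soft: pinch it only lightly, and set it down gently, without a knock, so that it stands on the ledge before you let it go. Leave the two low panels standing in the rack.

Things in the scene. Friction and masses are not known exactly. Their poses are not given: they have to be found in the camera images.
- panel_mid (a point): Centre of the panel to be moved: off-white plaster plate 14 mm thick (x), 110 wide (y), 170 tall (z), its top a half circle. The point is mid-plate, 85 mm above the bottom edge. x points out of the carved face, z up the panel. A rosette 64 mm across, up to 10 mm proud, is centred 13 mm below the point; the top 60 mm is flat on both sides. Tallest of three panels in the rack; its slot varies.
- panel_foot (a point): Middle of the bottom edge of the arch-topped panel (85 mm below panel_mid), same axes. A 3 mm high moulding crosses the carved face 26 mm above it.
- panel: The arch-topped panel as a whole, origin at panel_foot. 0.3 to 0.5 kg. Fresh plaster: a grip of 8 N a finger holds it safely; more than 25 N a finger marks it, and so does a knock or a push of more than 30 N against the easel, the rack or the table.
- easel: Low wooden table easel, heavy, does not move. It faces along its +x; y runs along the ledge, z is up; origin on the table. The back rest (two uprights and a cross rail, 112 mm wide) leans back from the vertical by 0.26 rad, towards -x; the ledge is square to it.
- easel_seat (a point): Middle of the inner corner of the easel's ledge and back rest, 45 mm above the table, 30 mm in front (+x) of the easel's origin, axes as the easel's. The ledge, 170 mm wide, runs out 34 mm from here, rising at 0.26 rad, to a lip 8 mm high. The back rest runs up 90 mm along its slope, so a panel's top stands free above it. A panel fully back has its foot 7 mm out along the ledge.
- rack: Wooden drying rack, heavy, does not move; origin on the table under its centre. Two rails along its x, 24 mm high, carry three panels standing on edge, square to x, carved faces towards +x, in slots at x = -70, 0 and +70 mm. Each slot is 20 mm wide between four 9 mm dowels that stand 45 mm above the rails at y = -40 and +40 mm.
- table: The plank work table, top at height 0.
- panel_lozenge: Low plaster panel in the rack, 14 mm thick, 110 wide, 105 tall, with a lozenge on its face; origin at the middle of its bottom edge, x out of its face, z up. To be left standing.
- panel_fluted: Low plaster panel in the rack, 14 mm thick, 110 wide, 105 tall, with four upright flutes on its face; origin at the middle of its bottom edge, x out of its face, z up. To be left standing.
Not all that is in view belongs to the job. Leave any turquoise look-alike of the panel alone.

How it is judged:
By the outcome, as a careful person would: the job done as asked, in the order asked, and still so for the second after the job is handed in, with the robot touching nothing.
It also fails if it takes over 48 s, if anything falls off the work surface, if the arm or the gripper's body presses on something with over 40 N, if the wrist force passes 120 N, or if a joint passes its speed limit or range.

## Working session

There is one attempt and no reset: what is moved stays moved. The work goes in short steps, Python scripts to look and compute and a tool call to move; the robot and the scene stay as the last step left them, time stands still between calls to the robot, and variables do not carry over. Pictures are saved under pics/ and viewed, about 8 in all and at most 12, crops included, and the job is handed in when it is done.

Besides the shell and the picture viewer there is one more tool, called after ">>>" as name(argument=value, ...), one argument or row to a line, values as JSON. jog_arm: Moves the arm, as the interface text tells. Its arguments: {"type":"object","properties":{"increments":{"type":"array"},"grip_force":{"type":"number"}},"required":["increments"]}

```bash
ls; mkdir -p pics
python3 - <<'E'
from plant import *
import cv2
s=read_state();print(s)
for n in ("scene","top"):
    d=get_image(n);cv2.imwrite(f"pics/{n}0.png",d["img"][:,:,::-1]);print(n,{k:d[k] for k in d if k!="img"})
E
```

```text
pics
{'time_s': 0.0, 'joints': array([-1.31817813,  0.53716952, -0.00441857,  1.53885935,  0.0026193 ,
        1.06727727, -0.07118478]), 'qd': array([ 0.00029932, -0.00245803,  0.00065593,  0.00107848,  0.00217807,
       -0.00143516,  0.00056693]), 'tau': array([-2.15407599e-03, -5.70975888e+01,  9.89340842e-01, -2.51599985e+01,
       -5.63061330e-02,  1.78767624e-02,  1.75226619e-04]), 'position': array([0.20358932, 0.61669039, 0.25684243]), 'orientation': array([ 5.60174536e-04,  8.10360520e-01,  5.85930967e-01, -6.44653468e-04]), 'contact_force': array([ 1.08327374, -0.33211853,  0.0415186 ]), 'wrist_torque': array([0.03875999, 0.03150792, 0.00125549]), 'finger_gap': 1.0014826588754435}
scene {'fx': 520.1423374859861, 'fy': 520.1423374859861, 'cx': 276.90932802843207, 'cy': 212.6857704417355, 'k1': 0.004006668507736656, 'rvec': array([ 1.15593704,  2.59189929, -0.68250753]), 'tvec': array([ 0.37054493, -0.16645699,  1.4720168 ])}
top {'fx': 502.9971131784633, 'fy': 502.9971131784633, 'cx': 287.0931601166395, 'cy': 205.11851482819313, 'k1': -0.16543360232850243, 'rvec': array([ 2.11384046, -2.17439244,  0.16012452]), 'tvec': array([-0.09848675,  0.42507213,  1.23188079])}
```

View pics/scene0.png

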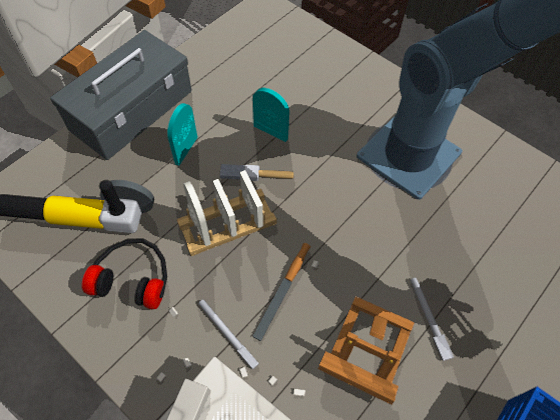

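View pics/top0.png

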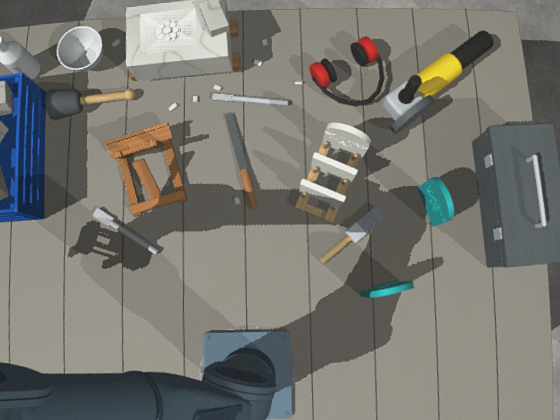

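Run:
```python
import cv2,numpy as np
def crop(f,x,y,w,h,s):
    c=cv2.resize(cv2.imread(f)[y:y+h,x:x+w],None,fx=s,fy=s,interpolation=cv2.INTER_CUBIC)
    for i in range(0,w,20):
        cv2.putText(c,str(x+i),(i*s,10),0,.35,(0,0,255));cv2.line(c,(i*s,12),(i*s,18),(0,0,255))
    for j in range(0,h,20):
        cv2.putText(c,str(y+j),(0,j*s+4),0,.35,(0,0,255));cv2.line(c,(24,j*s),(30,j*s),(0,0,255))
    return c
cv2.imwrite("pics/c1.png",np.hstack([crop("pics/top0.png",100,115,100,110,4),crop("pics/top0.png",285,115,100,110,4)]))
cv2.imwrite("pics/c2.png",np.hstack([crop("pics/scene0.png",170,170,115,130,3),crop("pics/scene0.png",310,285,115,130,3)]))
```

```text
(no output)
```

View pics/c1.png

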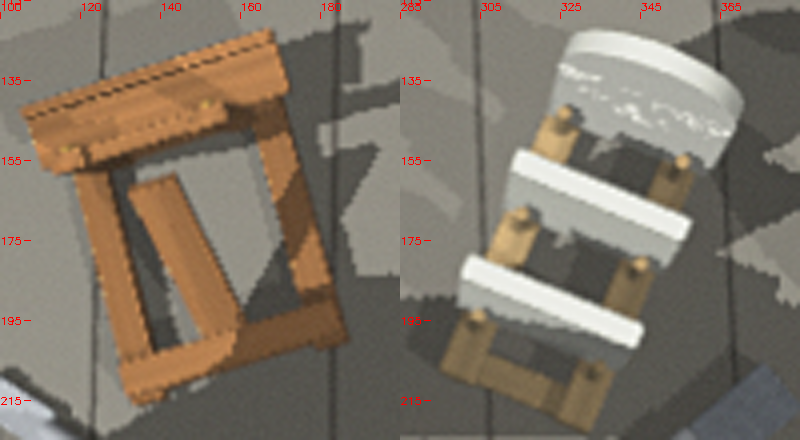

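View pics/c2.png

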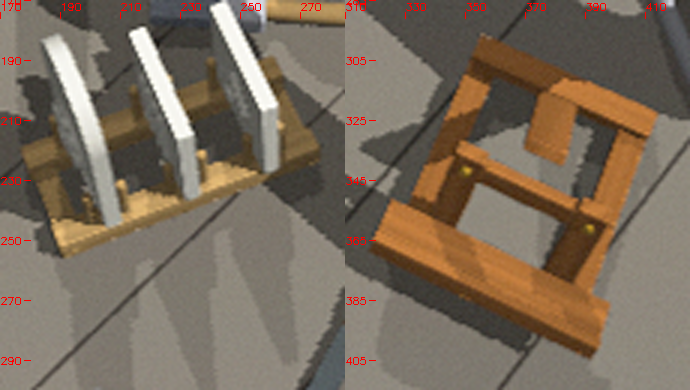

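```bash
cat > h.py <<'E'
from plant import *
import cv2,numpy as np
from scipy.spatial.transform import Rotation as R
from scipy.optimize import least_squares
def grab(n):
    s=read_state();d=get_image(n)
    if n=="wrist":
        T=np.eye(4);q=s["orientation"];T[:3,:3]=R.from_quat([*q[1:],q[0]]).as_matrix();T[:3,3]=s["position"]
        M=np.linalg.inv(T@d["tool_from_camera"])
        d["Rm"],d["tvec"]=M[:3,:3],M[:3,3]
    else: d["Rm"]=R.from_rotvec(d["rvec"]).as_matrix()
    return d
def proj(d,P):
    c=np.atleast_2d(P)@d["Rm"].T+d["tvec"];s=c[:,:2]/c[:,2:];s=s*(1+d["k1"]*(s**2).sum(1,keepdims=True))
    return s*[d["fx"],d["fy"]]+[d["cx"],d["cy"]]
def onz(d,uv,z):
    u=(np.atleast_2d(uv)-[d["cx"],d["cy"]])/[d["fx"],d["fy"]];s=u.copy()
    for _ in range(8): s=u/(1+d["k1"]*(s**2).sum(1,keepdims=True))
    r=np.c_[s,np.ones(len(s))]@d["Rm"];o=-d["Rm"].T@d["tvec"]
    return o+r*((z-o[2])/r[:,2])[:,None]
def w(p,L): # pose x,y,yaw, local pts -> world
    L=np.atleast_2d(L);c,s=np.cos(p[2]),np.sin(p[2])
    return np.c_[p[0]+c*L[:,0]-s*L[:,1],p[1]+s*L[:,0]+c*L[:,1],L[:,2]]
def fit(p0,obs): # obs: list of (cam, local pts, uv)
    r=least_squares(lambda p:np.concatenate([(proj(d,w(p,L))-uv).ravel() for d,L,uv in obs]),p0,loss="soft_l1")
    return r.x,[np.round(proj(d,w(r.x,L))-uv,1).tolist() for d,L,uv in obs]
E
python3 - <<'E'
from h import *
import plant
print([x for x in dir(plant) if x[0]!='_'], globals().get('tip_reach'))
t=grab("top");s=grab("scene");wr=grab("wrist")
print(-t["Rm"].T@t["tvec"],-s["Rm"].T@s["tvec"])
print("toolX",R.from_quat([.81036,.58593,-.00064,.00056]).as_matrix())
dw=np.array([[325.5,144],[355,156],[314,168.5],[344.5,181],[304,194.5],[333.5,207.5]])
print(onz(t,dw,.069))
L=[[x-.0145,y,.069] for x in(.07,0,-.07) for y in(.04,-.04)]
P=onz(t,dw,.069).mean(0)
p,r=fit([P[0],P[1],-.4],[(t,L,dw)]);print("rack",p,r)
e=np.array([[107,145.5],[168,125.5]]);E=onz(t,e,.0615);print(E)
b=onz(t,[[114.5,155],[156,141]],.132);print(b)
pts=[[.0608,.085,.0615],[.0608,-.085,.0615],[.0069,.056,.132],[.0069,-.056,.132]]
p,r=fit([.6,.25,.2],[(t,pts,np.vstack([e,[[114.5,155],[156,141]]])),(s,pts[2:],np.array([[(460-345)/3+310,285+143/3],[(613-345)/3+310,285+222/3]])[::1])]);print("easel",p,r)
cv2.imwrite("pics/w0.png",wr["img"][:,:,::-1]);print(wr["tool_from_camera"],wr["fx"])
E
```

```text
['MotionError', 'get_image', 'hand_in', 'read_state', 'tip_reach'] 0.019
[ 0.23497022 -0.10733182  1.28108747] [0.9115701  0.29535818 1.18896948]
toolX [[ 3.13369890e-01  9.49631069e-01 -3.81019955e-04]
 [ 9.49629635e-01 -3.13370082e-01 -1.65759689e-03]
 [-1.69350576e-03  1.57613112e-04 -9.99998554e-01]]
[[ 0.56763508 -0.21028231  0.069     ]
 [ 0.53504893 -0.28242872  0.069     ]
 [ 0.5059295  -0.17926581  0.069     ]
 [ 0.47248189 -0.25321065  0.069     ]
 [ 0.44158366 -0.15241201  0.069     ]
 [ 0.40743873 -0.22328338  0.069     ]]
rack [ 0.50152317 -0.222894   -0.43263277] [[[-0.2, -0.4], [0.0, -0.0], [0.5, 0.3], [-0.0, 0.4], [-0.5, 0.0], [0.2, -0.2]]]
[[0.58512339 0.34652709 0.0615    ]
 [0.63132396 0.18722467 0.0615    ]]
[[0.54042063 0.30047975 0.132     ]
 [0.57092566 0.19875889 0.132     ]]
easel [0.54944962 0.24842392 0.29727867] [[[-0.4, 0.9], [0.9, -0.5], [-1.4, 0.4], [0.8, -0.6]], [[47.0, 24.0], [-55.6, -25.3]]]
[[ 9.99999496e-01 -1.83273321e-04  9.87066702e-04 -3.37202741e-04]
 [-9.48070588e-05  9.61562246e-01  2.74587034e-01 -7.03634911e-02]
 [-9.99450552e-04 -2.74586989e-01  9.61561744e-01 -1.26762106e-01]
 [ 0.00000000e+00  0.00000000e+00  0.00000000e+00  1.00000000e+00]] 308.7913619218051
```

View pics/w0.png

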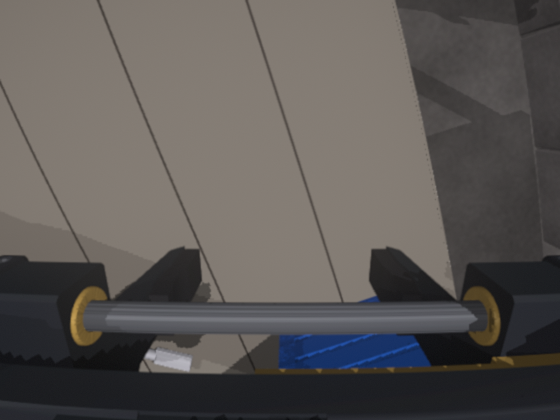

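>>> jog_arm(
  increments=[
    {"x":3.5,"y":-4.83,"z":0.3,"yaw":-5.36,"claw":1},
    {"x":3.5,"y":-4.83,"z":0.3,"yaw":-5.36},
    {"x":3.5,"y":-4.83,"z":0.3,"yaw":-5.36},
    {"x":3.5,"y":-4.83,"z":0.3,"yaw":-5.36},
    {"x":3.5,"y":-4.83,"z":0.3,"yaw":-5.36},
    {"x":3.5,"y":-4.83,"z":0.3,"yaw":-5.36},
    {"x":3,"y":-4.83,"z":0.3,"yaw":-5.36},
    {"x":2,"y":-4.83,"z":0.3,"yaw":-5.36},
    {"x":2,"y":-4.83,"z":0.3,"yaw":-5.36},
    {"x":2,"y":-4.83,"z":0.3,"yaw":-5.36},
    {"x":2,"y":-4.83,"z":0.3,"yaw":-5.36},
    {"x":2,"y":-4.83,"z":0.3,"yaw":-5.36},
    {"x":2,"y":-4.83,"z":0.3,"yaw":-5.36},
    {"y":-4.83,"z":0.3,"yaw":-5.36},
    {"y":-4.83,"yaw":-5.36},
    {"y":-4.83,"yaw":-5.36},
    {"y":-4.83,"yaw":-5.36},
    {"y":-4.83,"yaw":-5.36},
    {"x":0},
    {"x":0},
  ],
)

```text
invalid input
```

Run:
```python
from h import *
wr=grab("wrist");im=wr["img"][:,:,::-1].copy()
st=read_state();print(st["position"],st["orientation"],st["joints"])
p=[.5651,-.2523,-.4326]
L=[[s*.007,y,.024+z] for s in(1,-1) for y,z in((.055,0),(.055,.115),(0,.17),(-.055,.115))]
print(proj(wr,w(p,L)).round())
for u in proj(wr,w(p,L)): cv2.circle(im,tuple(int(a) for a in u),2,(0,0,255),-1)
cv2.imwrite("pics/w1.png",im)
t=grab("top");s=grab("scene")
pts=np.array([[.0608,.085,.0615],[.0608,-.085,.0615],[.0069,.056,.132],[.0069,-.056,.132]])
print(fit([.6,.25,.2],[(t,pts,np.array([[107,145.5],[168,125.5],[114.5,155],[156,141]])),(s,pts[[3,2]],np.array([[348.3,332.7],[399.3,359]]))]))
```

```text
[0.20371715 0.61706151 0.25741843] [ 1.88469836e-04  8.10379820e-01  5.85904830e-01 -2.02101986e-04] [-1.31813373  0.53667952 -0.0044085   1.53819729  0.00260781  1.06727341
 -0.07118964]
[[-28. 484.]
 [-56. 525.]
 [-62. 510.]
 [-85. 497.]
 [-30. 480.]
 [-59. 521.]
 [-65. 507.]
 [-87. 493.]]
(array([0.54820421, 0.25230574, 0.25983287]), [[[-1.3, 0.1], [0.5, 0.9], [-3.1, 0.1], [-0.5, 0.7]], [[-2.5, 0.9], [-2.5, -0.6]]])
```

View pics/w1.png

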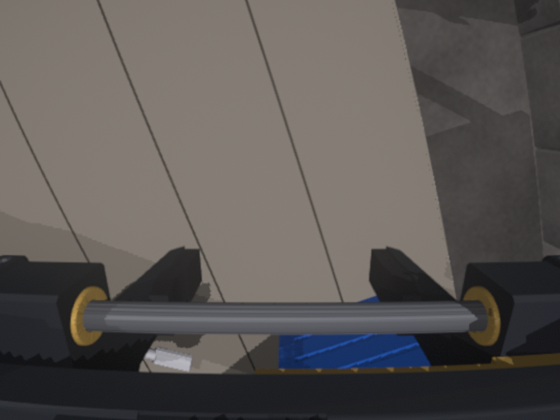

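>>> jog_arm(
  increments=[
    {"x":3.5,"y":-4.83,"z":0.3,"yaw":-5.36,"claw":1},
    {"x":3.5,"y":-4.83,"z":0.3,"yaw":-5.36,"claw":1},
    {"x":3.5,"y":-4.83,"z":0.3,"yaw":-5.36,"claw":1},
    {"x":3.5,"y":-4.83,"z":0.3,"yaw":-5.36,"claw":1},
    {"x":3.5,"y":-4.83,"z":0.3,"yaw":-5.36,"claw":1},
    {"x":3.5,"y":-4.83,"z":0.3,"yaw":-5.36,"claw":1},
    {"x":3,"y":-4.83,"z":0.3,"yaw":-5.36,"claw":1},
    {"x":2,"y":-4.83,"z":0.3,"yaw":-5.36,"claw":1},
    {"x":2,"y":-4.83,"z":0.3,"yaw":-5.36,"claw":1},
    {"x":2,"y":-4.83,"z":0.3,"yaw":-5.36,"claw":1},
    {"x":2,"y":-4.83,"z":0.3,"yaw":-5.36,"claw":1},
    {"x":2,"y":-4.83,"z":0.3,"yaw":-5.36,"claw":1},
    {"x":2,"y":-4.83,"z":0.3,"yaw":-5.36,"claw":1},
    {"x":0,"y":-4.83,"z":0.3,"yaw":-5.36,"claw":1},
    {"x":0,"y":-4.83,"z":0,"yaw":-5.36,"claw":1},
    {"x":0,"y":-4.83,"z":0,"yaw":-5.36,"claw":1},
    {"x":0,"y":-4.83,"z":0,"yaw":-5.36,"claw":1},
    {"x":0,"y":-4.83,"z":0,"yaw":-5.36,"claw":1},
    {"x":0,"y":0,"z":0,"yaw":0,"claw":1},
    {"x":0,"y":0,"z":0,"yaw":0,"claw":1},
  ],
)

```text
time_s: 2.9
position: [0.5639, -0.2514, 0.2995]
orientation: [-0.0, 0.977, -0.214, -0.0]
contact_force: [-1.0, 0.1, 0.1]
finger_gap: 0.999
```

```bash
cat > v.py <<'E'
from h import *
import sys
wr=grab("wrist");im=wr["img"][:,:,::-1].copy()
p=[.5651,-.2523,-.4326]
L=[[s*.007,y,.024+z] for s in(1,-1) for y,z in((.055,0),(.055,.115),(0,.17),(-.055,.115))]
print(proj(wr,w(p,L)).round(1).tolist())
im=cv2.resize(im,None,fx=1.42,fy=1.42,interpolation=cv2.INTER_CUBIC)
for u in proj(wr,w(p,L)): cv2.circle(im,tuple(int(a*1.42) for a in u),2,(0,0,255),-1)
cv2.imwrite(sys.argv[1],im)
E
python3 v.py pics/w2.png
```

```text
[[291.6, 136.7], [294.2, 141.7], [295.5, 216.9], [293.1, 253.3], [280.6, 136.7], [278.8, 141.7], [277.7, 216.9], [279.2, 253.3]]
```

View pics/w2.png

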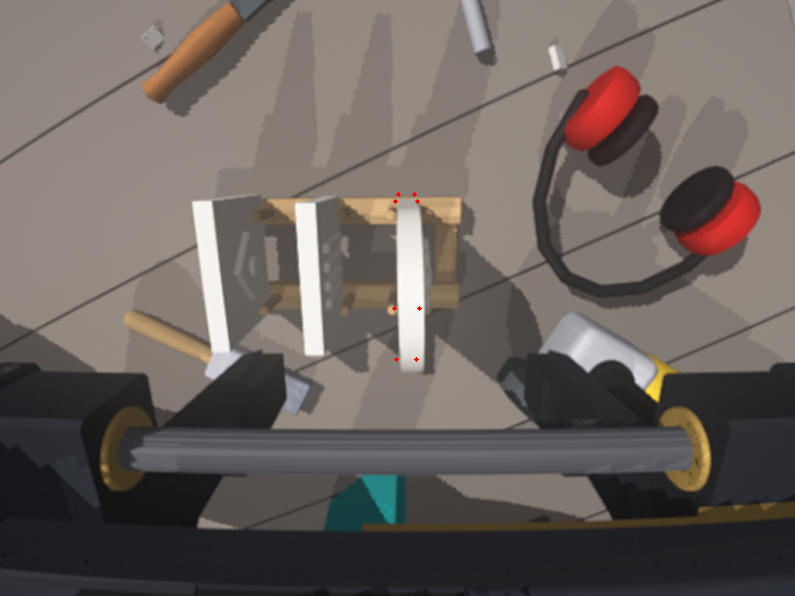

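Run:
```python
from h import *
wr=grab("wrist")
p=[.5651,-.2523,-.4326]
a=np.linspace(0,np.pi,181)
for s in(1,-1):
    L=np.c_[np.full(181,s*.007),.055*np.cos(a),.139+.055*np.sin(a)]
    u=proj(wr,w(p,L))*1.42
    i=u[:,1].argmax();print("max row",u[i],np.degrees(a[i])); print("min",u[u[:,1].argmin()])
    for r in(230,260,300,340,360): j=abs(u[:,1]-r).argmin();print(r,u[j].round(1))
# observed edges from image: bright columns
g=cv2.cvtColor(wr["img"],cv2.COLOR_RGB2GRAY).astype(int)
for r in(150,162,183,200,211,225,239,250,255,260,263): 
    c=np.where(g[r,265:315]>175)[0]+265
    print(r*1.42,c.min()*1.42 if len(c) else None,(c.max()+1)*1.42 if len(c) else None)
```

```text
max row [417.14469954 368.00449516] 155.0
min [417.92521022 202.57491059]
230 [419.5 230.3]
260 [419.9 259.8]
300 [419.8 299.4]
340 [419.1 340.5]
360 [418.2 359.9]
max row [395.79649132 367.94123559] 155.0
min [396.14204182 202.50178734]
230 [395.  230.2]
260 [394.6 259.7]
300 [394.4 299.3]
340 [394.7 340.4]
360 [395.1 359.8]
213.0 376.29999999999995 418.9
230.04 397.59999999999997 421.73999999999995
259.86 397.59999999999997 423.15999999999997
284.0 397.59999999999997 424.58
299.62 397.59999999999997 424.58
319.5 399.02 424.58
339.38 399.02 424.58
355.0 400.44 423.15999999999997
362.09999999999997 400.44 423.15999999999997
369.2 403.28 404.7
373.46 None None
```

>>> jog_arm(
  grip_force=9,
  increments=[
    {"x":0.25,"y":-0.35,"z":-0.5,"yaw":1.1,"claw":1},
    {"x":0,"y":0,"z":-2,"yaw":0,"claw":1},
    {"x":0,"y":0,"z":-2,"yaw":0,"claw":1},
    {"x":0,"y":0,"z":-2,"yaw":0,"claw":1},
    {"x":0,"y":0,"z":-2,"yaw":0,"claw":1},
    {"x":0,"y":0,"z":-2,"yaw":0,"claw":0.6},
    {"x":0,"y":0,"z":-2,"yaw":0,"claw":0.4},
    {"x":0,"y":0,"z":-1,"yaw":0,"claw":0.2},
    {"x":0,"y":0,"z":0,"yaw":0,"claw":0},
    {"x":0,"y":0,"z":0,"yaw":0,"claw":-0.2},
    {"x":0,"y":0,"z":0,"yaw":0,"claw":-0.4},
    {"x":0,"y":0,"z":0,"yaw":0,"claw":-0.5},
    {"x":0,"y":0,"z":0,"yaw":0,"claw":-0.5},
  ],
)

```text
time_s: 4.62
position: [0.5663, -0.2557, 0.1649]
orientation: [-0.0, 0.979, -0.205, 0.0]
contact_force: [0.1, -0.1, 0.3]
finger_gap: 0.255
```

>>> jog_arm(
  grip_force=9,
  increments=[
    {"x":0,"y":0,"z":0,"yaw":0,"claw":-0.58},
    {"x":0,"y":0,"z":0,"yaw":0,"claw":-0.64},
    {"x":0,"y":0,"z":0,"yaw":0,"claw":-0.7},
    {"x":0,"y":0,"z":0,"yaw":0,"claw":-0.8},
    {"x":0,"y":0,"z":0,"yaw":0,"claw":-1},
    {"x":0,"y":0,"z":0,"yaw":0,"claw":-1},
    {"x":0,"y":0,"z":0,"yaw":0,"claw":-1},
  ],
)

```text
time_s: 5.5
position: [0.5661, -0.2556, 0.1647]
orientation: [-0.0, 0.979, -0.205, -0.0]
contact_force: [-2.2, 1.0, 1.8]
finger_gap: 0.157
```

Run:
```python
from h import *
print(read_state())
```

```text
{'time_s': 5.5, 'joints': array([-0.03325503,  0.65800218,  0.55469449,  1.71548801, -0.42684258,
        0.89156531,  0.28831632]), 'qd': array([ 2.19434035e-04,  4.15814420e-04,  2.81816347e-03,  1.62327444e-04,
       -6.38607366e-04,  6.62578996e-05, -7.81763988e-05]), 'tau': array([  0.10419241, -53.43422413,  10.23113161, -20.91206431,
        -0.22508154,  -0.60739713,  -0.06797786]), 'position': array([ 0.56607116, -0.25557993,  0.16466799]), 'orientation': array([-5.64033353e-05,  9.78790304e-01, -2.04864595e-01, -1.89028464e-04]), 'contact_force': array([-2.15832994,  1.01998826,  1.77686605]), 'wrist_torque': array([0.10248903, 0.561487  , 0.09653813]), 'finger_gap': 0.15652316015337472}
```

>>> jog_arm(
  increments=[
    {"x":0,"y":0,"z":0.3,"yaw":0,"claw":-1},
    {"x":0,"y":0,"z":0.5,"yaw":0,"claw":-1},
    {"x":0,"y":0,"z":0.7,"yaw":0,"claw":-1},
    {"x":0,"y":0,"z":0.8,"yaw":0,"claw":-1},
    {"x":0,"y":0,"z":0.9,"yaw":0,"claw":-1},
    {"x":0,"y":0,"z":1,"yaw":0,"claw":-1},
    {"x":0,"y":0,"z":1,"yaw":0,"claw":-1},
    {"x":0,"y":0,"z":1,"yaw":0,"claw":-1},
    {"x":0,"y":0,"z":1,"yaw":0,"claw":-1},
    {"x":0,"y":0,"z":1,"yaw":0,"claw":-1},
    {"x":0,"y":0,"z":1,"yaw":0,"claw":-1},
    {"x":0,"y":0,"z":1,"yaw":0,"claw":-1},
    {"x":0,"y":0,"z":0.8,"yaw":0,"claw":-1},
    {"x":0,"y":0,"z":0.6,"yaw":0,"claw":-1},
    {"x":0,"y":0,"z":0.4,"yaw":0,"claw":-1},
    {"x":0,"y":0,"z":0,"yaw":0,"claw":-1},
  ],
)

```text
time_s: 7.5
position: [0.5663, -0.2557, 0.2849]
orientation: [0.0, 0.979, -0.205, 0.0]
contact_force: [-0.6, 0.5, -4.4]
finger_gap: 0.153
```

Run:
```python
from h import *
import cv2
s=read_state();print(s["time_s"],s["position"],s["contact_force"],s["wrist_torque"],s["finger_gap"])
t=grab("top");s=grab("scene")
cv2.imwrite("pics/t1.png",t["img"][:,:,::-1]);cv2.imwrite("pics/s1.png",s["img"][:,:,::-1])
def crop(im,x,y,w,h,k):
    c=cv2.resize(im[y:y+h,x:x+w],None,fx=k,fy=k,interpolation=cv2.INTER_CUBIC)
    for i in range(0,w,10): cv2.putText(c,str(x+i),(i*k,9),0,.3,(0,0,255));cv2.line(c,(i*k,10),(i*k,15),(0,0,255))
    for j in range(0,h,10): cv2.putText(c,str(y+j),(0,j*k+4),0,.3,(0,0,255))
    return c
a=crop(cv2.imread("pics/top0.png"),100,115,96,100,6)[:600,:]
a=crop(cv2.imread("pics/top0.png"),100,118,66,95,6); b=crop(cv2.imread("pics/scene0.png"),315,293,66,95,6)
cv2.imwrite("pics/c3.png",np.hstack([cv2.resize(crop(t["img"][:,:,::-1],100,118,90,100,4),(400,444)) if 0 else crop(cv2.imread("pics/top0.png"),100,118,80,100,5),crop(cv2.imread("pics/scene0.png"),316,293,80,100,5)[:, :400]]))
```

```text
7.5 [ 0.56628863 -0.25567734  0.28488405] [-0.57410992  0.46811353 -4.41711624] [-0.03470212  0.09265263  0.00283137] 0.15335682265355574
```

>>> jog_arm(
  increments=[
    {"x":0,"y":1,"z":0.3,"yaw":1,"claw":-1},
    {"x":0,"y":2,"z":0.4,"yaw":2,"claw":-1},
    {"x":0.1,"y":3,"z":0.4,"yaw":2.2,"claw":-1},
    {"x":0.1,"y":3,"z":0.4,"yaw":2.2,"claw":-1},
    {"x":0.1,"y":3,"z":0,"yaw":2.2,"claw":-1},
    {"x":0.1,"y":3,"z":0,"yaw":2.2,"claw":-1},
    {"x":0.1,"y":3,"z":0,"yaw":2.2,"claw":-1},
    {"x":0.1,"y":3,"z":0,"yaw":2.2,"claw":-1},
    {"x":0.2,"y":3,"z":0,"yaw":2.2,"claw":-1},
    {"x":0.2,"y":3,"z":0,"yaw":2.2,"claw":-1},
    {"x":0.2,"y":3,"z":0,"yaw":2.2,"claw":-1},
    {"x":0.2,"y":3,"z":0,"yaw":2.2,"claw":-1},
    {"x":0.2,"y":3,"z":0,"yaw":2.2,"claw":-1},
    {"x":0.2,"y":3,"z":0,"yaw":2.2,"claw":-1},
    {"x":0.2,"y":3,"z":0,"yaw":2.2,"claw":-1},
    {"x":0,"y":3,"z":0,"yaw":2.2,"claw":-1},
    {"x":0,"y":3,"z":0,"yaw":2.2,"claw":-1},
    {"x":0,"y":2.5,"z":0,"yaw":2.2,"claw":-1},
    {"x":0,"y":1.2,"z":0,"yaw":1,"claw":-1},
    {"x":0,"y":0,"z":0,"yaw":0,"claw":-1},
  ],
)

```text
time_s: 10.1
position: [0.5861, 0.2619, 0.2995]
orientation: [0.0, 0.991, 0.136, -0.0]
contact_force: [-1.1, -0.7, -4.9]
finger_gap: 0.16
```

```bash
cat > v2.py <<'E'
from h import *
import sys
s=read_state();print(s["time_s"],s["position"],s["contact_force"],2*np.arctan2(s["orientation"][2],s["orientation"][1]),s["finger_gap"])
wr=grab("wrist");im=cv2.resize(wr["img"][:,:,::-1],None,fx=1.42,fy=1.42,interpolation=cv2.INTER_CUBIC)
cv2.imwrite(sys.argv[1],im);np.savez("wr.npz",Rm=wr["Rm"],tvec=wr["tvec"],fx=wr["fx"],fy=wr["fy"],cx=wr["cx"],cy=wr["cy"],k1=wr["k1"])
E
python3 v2.py pics/w3.png
```

```text
10.1 [0.58613038 0.26189286 0.29953526] [-1.14270369 -0.69953269 -4.94232513] 0.27257292609757044 0.15991879479076326
```

View pics/w3.png

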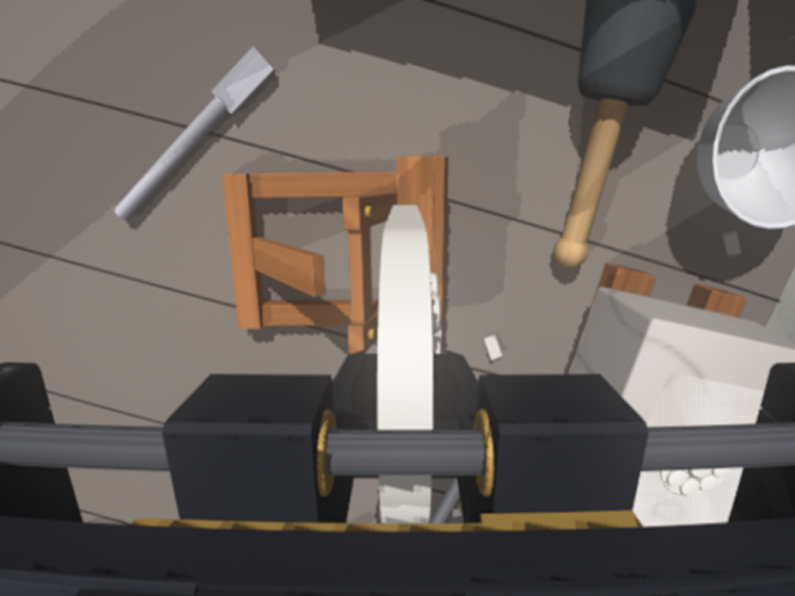

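```bash
cat > e.py <<'E'
from h import *
t=grab("top");s=grab("scene");wr=dict(np.load("wr.npz"))
pts=np.array([[.0608,.085,.0615],[.0608,-.085,.0615],[.0069,.056,.132],[.0069,-.056,.132],[.03,.085,.045]])
tu=np.array([[107,145.5],[168,125.5],[114.5,155],[156,141]])
su=np.array([[348.3,332.7],[399.3,359]])
wu=np.array([[361,196],[365,351],[398,157]])/1.42
print("wrist",fit([.55,.25,.27],[(wr,pts[2:],wu)]))
print("top",fit([.55,.25,.27],[(t,pts[:4],tu)]))
o=[(t,pts[:4],tu),(s,pts[[3,2]],su),(wr,pts[2:],wu)]
r=fit([.55,.25,.27],o);print("all",r)
p=fit([.55,.25,.27],[(wr,pts[2:],wu)])[0]
print("lip outer/inner pred in w3",proj(wr,w(p,[[.0608,.085,.0615],[.0608+.0087,.085,.0638],[.0608,-.085,.0615]]))*1.42)
print("easel top back etc in scene", proj(s,w(p,pts)).round(1).tolist())
E
python3 e.py
```

```text
wrist (array([0.55157687, 0.25388125, 0.27036268]), [[[0.1, -0.2], [-0.1, 2.3], [0.1, -0.9]]])
top (array([0.54943831, 0.24911595, 0.28236787]), [[[-0.4, 0.4], [1.1, -0.1], [-1.7, 0.1], [0.6, -0.3]]])
all (array([0.55041732, 0.25351768, 0.26044192]), [[[-1.7, -0.7], [0.1, 0.1], [-3.5, -0.8], [-1.0, -0.2]], [[-2.7, 2.1], [-2.7, 0.6]], [[-0.6, -0.1], [-1.8, 2.4], [-0.3, -0.6]]])
lip outer/inner pred in w3 [[436.48848406 154.87654298]
 [447.6807903  154.81072561]
 [432.45272196 353.4809084 ]]
easel top back etc in scene [[393.8, 398.1], [319.1, 361.3], [396.6, 359.9], [345.3, 335.5], [397.1, 386.1]]
```

>>> jog_arm(
  increments=[
    {"x":0.44,"y":0.24,"z":-0.4,"yaw":0,"claw":-1},
    {"x":0,"y":0,"z":-0.8,"yaw":0,"claw":-1},
    {"x":0,"y":0,"z":-1,"yaw":0,"claw":-1},
    {"x":0,"y":0,"z":-1,"yaw":0,"claw":-1},
    {"x":0,"y":0,"z":-1,"yaw":0,"claw":-1},
    {"x":0,"y":0,"z":-1,"yaw":0,"claw":-1},
    {"x":0,"y":0,"z":-1,"yaw":0,"claw":-1},
    {"x":0,"y":0,"z":-1,"yaw":0,"claw":-1},
    {"x":0,"y":0,"z":-0.8,"yaw":0,"claw":-1},
    {"x":0,"y":0,"z":-0.4,"yaw":0,"claw":-1},
    {"x":0,"y":0,"z":-0.2,"yaw":0,"claw":-1},
    {"x":0,"y":0,"z":0,"yaw":0,"claw":-1},
  ],
)

```text
time_s: 11.75
position: [0.5907, 0.2638, 0.2139]
orientation: [-0.0, 0.991, 0.135, 0.0]
contact_force: [-0.4, -0.7, -3.5]
finger_gap: 0.157
```

```bash
python3 v2.py pics/w4.png
python3 - <<'E'
import cv2,numpy as np
from h import *
s=grab("scene");a=s["img"][270:410,290:430,::-1];t=grab("top");b=t["img"][105:225,90:210,::-1]
w_=cv2.imread("pics/w4.png")[110:510,250:600]
cv2.imwrite("pics/m4.png",np.hstack([cv2.resize(a,(420,420),interpolation=cv2.INTER_CUBIC),cv2.resize(w_,(368,420))]))
E
```

```text
11.75 [0.5907431  0.26378996 0.21387184] [-0.3715172  -0.69512966 -3.52681659] 0.27153221703836045 0.15666493900098594
```

View pics/m4.png

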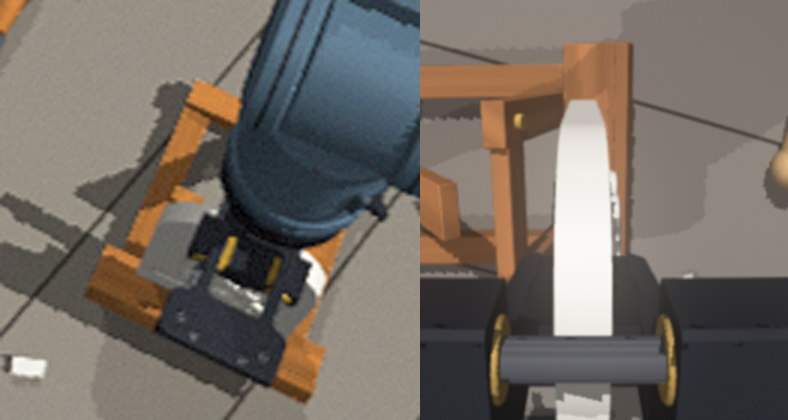

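Run:
```python
from h import *
wr=dict(np.load("wr.npz"))
P=lambda uv,z: onz(wr,np.array(uv)/1.42,z)
c,s=np.cos(.271),np.sin(.271)
def loc(Q): q=Q[:,:2]-[.5516,.2535]; return np.c_[q[:,0]*c+q[:,1]*s,-q[:,0]*s+q[:,1]*c].round(4)*1000
print("rest end (6.9,56)",loc(P([[331,205]],.132)))
print("ledge inner end (30,85)",loc(P([[386,151]],.045)))
print("lip outer",loc(P([[451.6,151]],.0638)))
print("panel bottom corners y want 55",loc(P([[394.6,205],[418,205]],.0732)))
print("tcp",loc(np.array([[.5907,.2638]])))
```

```text
rest end (6.9,56) [[ 6.1 56.5]]
ledge inner end (30,85) [[28.7 85.2]]
lip outer [[69.  84.3]]
panel bottom corners y want 55 [[34.7 52.7]
 [48.7 52.7]]
tcp [[40.4 -0.5]]
```

>>> jog_arm(
  increments=[
    {"x":-0.2,"y":0.04,"z":0,"yaw":0,"claw":-1},
    {"x":-0.18,"y":0.04,"z":0,"yaw":0,"claw":-1},
    {"x":0,"y":0,"z":-0.4,"yaw":0,"claw":-1},
    {"x":0,"y":0,"z":-0.4,"yaw":0,"claw":-1},
    {"x":0,"y":0,"z":-0.4,"yaw":0,"claw":-1},
    {"x":0,"y":0,"z":-0.3,"yaw":0,"claw":-1},
    {"x":0,"y":0,"z":-0.2,"yaw":0,"claw":-1},
    {"x":0,"y":0,"z":-0.1,"yaw":0,"claw":-1},
    {"x":0,"y":0,"z":0,"yaw":0,"claw":-1},
    {"x":0,"y":0,"z":0,"yaw":0,"claw":-1},
  ],
)

```text
time_s: 13.15
position: [0.5869, 0.2646, 0.1959]
orientation: [-0.0, 0.991, 0.135, 0.0]
contact_force: [0.4, -0.4, -5.0]
finger_gap: 0.16
```

>>> jog_arm(
  increments=[
    {"x":0,"y":0,"z":-0.06,"yaw":0,"claw":-1},
    {"x":0,"y":0,"z":-0.06,"yaw":0,"claw":-1},
    {"x":0,"y":0,"z":-0.06,"yaw":0,"claw":-1},
    {"x":0,"y":0,"z":-0.06,"yaw":0,"claw":-1},
    {"x":0,"y":0,"z":-0.06,"yaw":0,"claw":-1},
    {"x":0,"y":0,"z":0,"yaw":0,"claw":-1},
  ],
)

```text
time_s: 13.9
position: [0.5868, 0.2645, 0.1926]
orientation: [0.0, 0.991, 0.135, -0.0]
contact_force: [0.4, -0.4, -5.2]
finger_gap: 0.155
```

>>> jog_arm(
  increments=[
    {"x":0,"y":0,"z":-0.05,"yaw":0,"claw":-1},
    {"x":0,"y":0,"z":-0.05,"yaw":0,"claw":-1},
    {"x":0,"y":0,"z":-0.05,"yaw":0,"claw":-1},
    {"x":0,"y":0,"z":0,"yaw":0,"claw":-1},
  ],
)

```text
time_s: 14.4
position: [0.5868, 0.2645, 0.1911]
orientation: [0.0, 0.991, 0.135, -0.0]
contact_force: [-0.5, -0.4, -4.7]
finger_gap: 0.16
```

>>> jog_arm(
  increments=[
    {"x":0,"y":0,"z":-0.05,"yaw":0,"claw":-1},
    {"x":0,"y":0,"z":-0.05,"yaw":0,"claw":-1},
    {"x":0,"y":0,"z":-0.05,"yaw":0,"claw":-1},
    {"x":0,"y":0,"z":0,"yaw":0,"claw":-1},
  ],
)

```text
time_s: 14.9
position: [0.5869, 0.2645, 0.1898]
orientation: [-0.0, 0.991, 0.135, 0.0]
contact_force: [-0.7, 0.1, -3.7]
finger_gap: 0.156
```

>>> jog_arm(
  increments=[
    {"x":0,"y":0,"z":-0.05,"yaw":0,"claw":-1},
    {"x":0,"y":0,"z":-0.05,"yaw":0,"claw":-1},
    {"x":0,"y":0,"z":0,"yaw":0,"claw":-1},
  ],
)

```text
time_s: 15.28
position: [0.5871, 0.2646, 0.1896]
orientation: [-0.0, 0.991, 0.135, 0.0]
contact_force: [-2.6, -0.2, 5.4]
finger_gap: 0.156
```

>>> jog_arm(
  increments=[
    {"x":0,"y":0,"z":0.04,"yaw":0,"claw":-1},
    {"x":0,"y":0,"z":0,"yaw":0,"claw":-0.76},
    {"x":0,"y":0,"z":0,"yaw":0,"claw":-0.72},
    {"x":0,"y":0,"z":0,"yaw":0,"claw":-0.68},
    {"x":0,"y":0,"z":0,"yaw":0,"claw":-0.66},
    {"x":0,"y":0,"z":0,"yaw":0,"claw":-0.64},
    {"x":0,"y":0,"z":0,"yaw":0,"claw":-0.62},
    {"x":0,"y":0,"z":0,"yaw":0,"claw":-0.6},
    {"x":0,"y":0,"z":0,"yaw":0,"claw":-0.6},
  ],
)

```text
time_s: 16.4
position: [0.5868, 0.2646, 0.189]
orientation: [0.0, 0.991, 0.135, -0.0]
contact_force: [-0.7, 0.4, -0.3]
finger_gap: 0.202
```

```bash
python3 v2.py pics/w5.png
```

```text
16.4 [0.58679006 0.26456824 0.18904851] [-0.71923432  0.37214235 -0.32893314] 0.27152187621679325 0.20243999753108977
```

>>> jog_arm(
  increments=[
    {"x":-0.1,"y":-0.03,"z":0,"yaw":0,"claw":-0.55},
    {"x":-0.1,"y":-0.03,"z":0,"yaw":0,"claw":-0.5},
    {"x":-0.1,"y":-0.03,"z":0,"yaw":0,"claw":-0.45},
    {"x":-0.1,"y":-0.03,"z":0,"yaw":0,"claw":-0.4},
    {"x":-0.1,"y":-0.03,"z":0,"yaw":0,"claw":-0.35},
    {"x":-0.1,"y":-0.03,"z":0,"yaw":0,"claw":-0.3},
    {"x":-0.1,"y":-0.03,"z":0,"yaw":0,"claw":-0.25},
    {"x":-0.1,"y":-0.03,"z":0,"yaw":0,"claw":-0.2},
    {"x":-0.1,"y":-0.03,"z":0,"yaw":0,"claw":-0.15},
    {"x":-0.1,"y":-0.02,"z":0,"yaw":0,"claw":-0.1},
    {"x":-0.1,"y":-0.02,"z":0,"yaw":0,"claw":-0.05},
    {"x":-0.1,"y":-0.02,"z":0,"yaw":0,"claw":0},
    {"x":0,"y":0,"z":0,"yaw":0,"claw":0},
  ],
)

```text
time_s: 18.08
position: [0.5747, 0.2612, 0.1891]
orientation: [0.0, 0.991, 0.135, -0.0]
contact_force: [-0.5, -0.5, -0.3]
finger_gap: 0.503
```

```bash
python3 v2.py pics/w6.png
```

```text
18.075 [0.57472292 0.26123608 0.18911599] [-0.47099294 -0.49582679 -0.26366884] 0.2715402615282422 0.5034087369193663
```

View pics/w6.png

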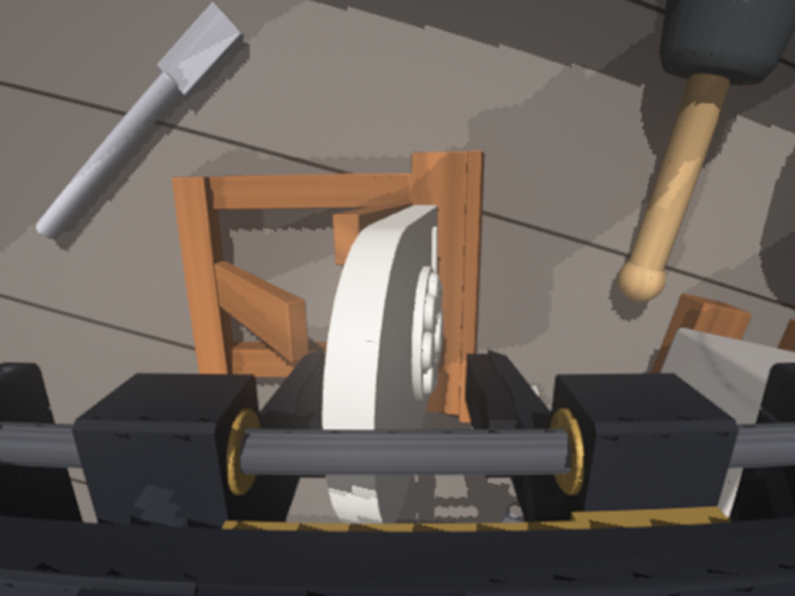

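>>> jog_arm(
  increments=[
    {"x":-0.06,"y":-0.02,"z":0,"yaw":0,"claw":0.03},
    {"x":-0.06,"y":-0.02,"z":0,"yaw":0,"claw":0.06},
    {"x":-0.06,"y":-0.02,"z":0,"yaw":0,"claw":0.09},
    {"x":-0.06,"y":-0.02,"z":0,"yaw":0,"claw":0.12},
    {"x":-0.06,"y":-0.02,"z":0,"yaw":0,"claw":0.15},
    {"x":-0.06,"y":-0.02,"z":0,"yaw":0,"claw":0.18},
    {"x":-0.06,"y":-0.02,"z":0,"yaw":0,"claw":0.21},
    {"x":-0.06,"y":-0.02,"z":0,"yaw":0,"claw":0.24},
    {"x":-0.06,"y":-0.02,"z":0,"yaw":0,"claw":0.27},
    {"x":-0.06,"y":-0.01,"z":0,"yaw":0,"claw":0.3},
    {"x":-0.06,"y":-0.02,"z":0,"yaw":0,"claw":0.33},
    {"x":-0.06,"y":-0.01,"z":0,"yaw":0,"claw":0.36},
    {"x":-0.06,"y":-0.02,"z":0,"yaw":0,"claw":0.39},
    {"x":-0.06,"y":-0.01,"z":0,"yaw":0,"claw":0.42},
    {"x":-0.06,"y":-0.02,"z":0,"yaw":0,"claw":0.45},
    {"x":-0.06,"y":-0.01,"z":0,"yaw":0,"claw":0.48},
    {"x":-0.06,"y":-0.02,"z":0,"yaw":0,"claw":0.51},
    {"x":-0.06,"y":-0.01,"z":0,"yaw":0,"claw":0.54},
    {"x":-0.06,"y":-0.02,"z":0,"yaw":0,"claw":0.57},
    {"x":-0.06,"y":-0.01,"z":0,"yaw":0,"claw":0.6},
  ],
)

```text
time_s: 20.62
position: [0.5628, 0.2578, 0.1891]
orientation: [0.0, 0.991, 0.135, 0.0]
contact_force: [0.4, 0.1, -0.3]
finger_gap: 0.803
```

```bash
python3 v2.py pics/w7.png
```

```text
20.625 [0.56279723 0.25781517 0.18909562] [ 0.36441728  0.13671269 -0.31676761] 0.2714936473210407 0.803114543968457
```

View pics/w7.png

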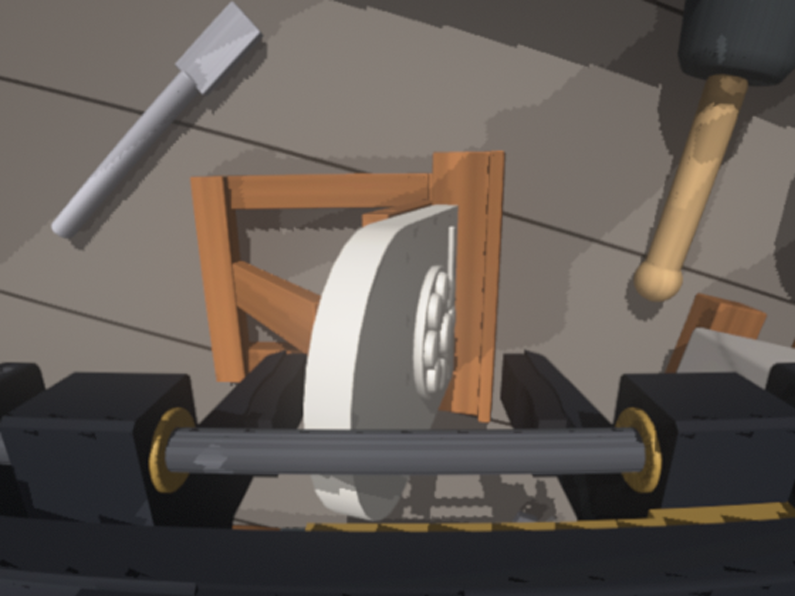

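>>> jog_arm(
  increments=[
    {"x":-0.05,"y":-0.01,"z":0,"yaw":0,"claw":0.63},
    {"x":-0.05,"y":-0.02,"z":0,"yaw":0,"claw":0.66},
    {"x":-0.05,"y":-0.01,"z":0,"yaw":0,"claw":0.69},
    {"x":-0.05,"y":-0.02,"z":0,"yaw":0,"claw":0.72},
    {"x":-0.05,"y":-0.01,"z":0,"yaw":0,"claw":0.75},
    {"x":-0.05,"y":-0.02,"z":0,"yaw":0,"claw":0.78},
    {"x":-0.05,"y":-0.01,"z":0,"yaw":0,"claw":0.81},
    {"x":-0.05,"y":-0.02,"z":0,"yaw":0,"claw":0.84},
    {"x":0,"y":0,"z":0,"yaw":0,"claw":0.84},
  ],
)

```text
time_s: 21.8
position: [0.5588, 0.2566, 0.1891]
orientation: [0.0, 0.991, 0.135, -0.0]
contact_force: [0.4, -0.2, 0.4]
finger_gap: 0.919
```

```bash
python3 v2.py pics/w8.png
python3 - <<'E'
from h import *
wr=dict(np.load("wr.npz"));p=[.5514,.2538,.271];th=.26
c,s=np.cos(th),np.sin(th)
# fully-back panel model: apex edges and bottom corners
def M(u,y,h): return [.03+u*c-h*s,y,.045+u*s+h*c]
print("pred apex back/front, foot corner back/front, arc mids",(proj(wr,w(p,[M(0,0,.17),M(.014,0,.17),M(0,.055,0),M(.014,.055,0)]))*1.42).round(1).tolist())
a=np.linspace(0,np.pi,91)
for u in(0,.014):
    q=proj(wr,w(p,[M(u,.055*np.cos(x),.115+.055*np.sin(x)) for x in a]))*1.42
    print(u,"leftmost",q[q[:,0].argmin()].round(1),"bottom",q[q[:,1].argmax()].round(1),[q[abs(q[:,1]-r).argmin()].round(0).tolist() for r in(260,320,360,400)])
g=cv2.cvtColor(cv2.imread("pics/w8.png"),cv2.COLOR_BGR2GRAY)
for r in(260,320,360,400):
    cc=np.where(g[r,290:450]>190)[0]+290;print(r,cc.min() if len(cc) else 0,cc.max() if len(cc) else 0)
E
```

```text
21.8 [0.55877848 0.2566224  0.18910655] [ 0.37472945 -0.21232203  0.38294   ] 0.27153936707294657 0.9194229277587366
pred apex back/front, foot corner back/front, arc mids [[327.5, 439.2], [374.9, 447.0], [440.9, 203.0], [463.9, 203.5]]
0 leftmost [326.8 414.2] bottom [357.4 511.5] [[355.0, 258.0], [337.0, 318.0], [330.0, 359.0], [327.0, 401.0]]
0.014 leftmost [374.7 434.6] bottom [394.4 519.3] [[400.0, 261.0], [385.0, 323.0], [380.0, 358.0], [376.0, 401.0]]
260 350 393
320 330 443
360 323 430
400 319 365
```

Run:
```python
from h import *
wr=dict(np.load("wr.npz"));p=[.5514,.2538,.271]
c,s=np.cos(.26),np.sin(.26)
M=lambda u,y,h:[.03+u*c-h*s,y,.045+u*s+h*c]
L=[M(0,.05,.138),M(0,.03,.161)]
g8=cv2.cvtColor(cv2.imread("pics/w8.png"),cv2.COLOR_BGR2GRAY);g7=cv2.cvtColor(cv2.imread("pics/w7.png"),cv2.COLOR_BGR2GRAY)
w7=dict(wr);w7["tvec"]=wr["tvec"]+wr["Rm"]@(np.array([.55878,.25662,.18911])-[.56280,.25782,.18910])
for n,d,g in(("w7",w7,g7),("w8",wr,g8)):
  for h,y in((.138,.05),(.161,.03)):
    q=proj(d,w(p,[M(0,y,h)]))[0]*1.42;r=int(round(q[1]))
    cc=np.where(g[r,300:450]>185)[0]+300
    print(n,h,q.round(1),cc.min())
cv2.imwrite("pics/c8.png",cv2.resize(cv2.imread("pics/w8.png")[140:440,270:540],None,fx=2,fy=2,interpolation=cv2.INTER_CUBIC))
```

```text
w7 0.138 [348.8 244.7] 345
w7 0.161 [320.4 328.2] 313
w8 0.138 [362.1 244.4] 359
w8 0.161 [335.4 328. ] 328
```

>>> jog_arm(
  increments=[
    {"x":0,"y":0,"z":0.4,"yaw":0,"claw":0.84},
    {"x":0,"y":0,"z":0.8,"yaw":0,"claw":0.84},
    {"x":0,"y":0,"z":1.2,"yaw":0,"claw":0.84},
    {"x":0,"y":0,"z":1.5,"yaw":0,"claw":0.84},
    {"x":0,"y":0,"z":2,"yaw":0,"claw":0.84},
    {"x":0,"y":0,"z":2,"yaw":0,"claw":0.84},
    {"x":0,"y":0,"z":2,"yaw":0,"claw":0.84},
    {"x":0,"y":0,"z":2,"yaw":0,"claw":0.84},
    {"x":-1,"y":2,"z":1,"yaw":0,"claw":0.84},
    {"x":-2,"y":2,"z":0,"yaw":0,"claw":0.84},
    {"x":-3,"y":2,"z":0,"yaw":0,"claw":0.84},
    {"x":-3,"y":2,"z":0,"yaw":0,"claw":0.84},
    {"x":-3,"y":2,"z":0,"yaw":0,"claw":0.84},
    {"x":0,"y":0,"z":0,"yaw":0,"claw":0.84},
  ],
)

```text
time_s: 23.6
position: [0.4364, 0.359, 0.3191]
orientation: [-0.001, 0.99, 0.138, -0.0]
contact_force: [1.9, 1.4, -0.3]
finger_gap: 0.918
```

```bash
python3 v2.py pics/w9.png
python3 - <<'E'
from h import *
s=grab("scene")["img"][:,:,::-1];t=grab("top")["img"][:,:,::-1]
z=lambda a,h: cv2.resize(a,None,fx=h/a.shape[0],fy=h/a.shape[0],interpolation=cv2.INTER_CUBIC)
a=z(s[280:410,300:430],400);b=z(t[105:225,90:210],400)
r=np.hstack([z(s[160:265,165:295],190),z(cv2.imread("pics/w9.png"),190)])
r=np.hstack([r,np.zeros((190,max(0,800-r.shape[1]),3),np.uint8)])[:,:800]
cv2.imwrite("pics/f.png",np.vstack([np.hstack([a,b]),r]))
E
```

```text
23.6 [0.43643372 0.3589737  0.31906177] [ 1.85034136  1.37282634 -0.32590031] 0.27653957234419774 0.9182685166988412
```

View pics/f.png

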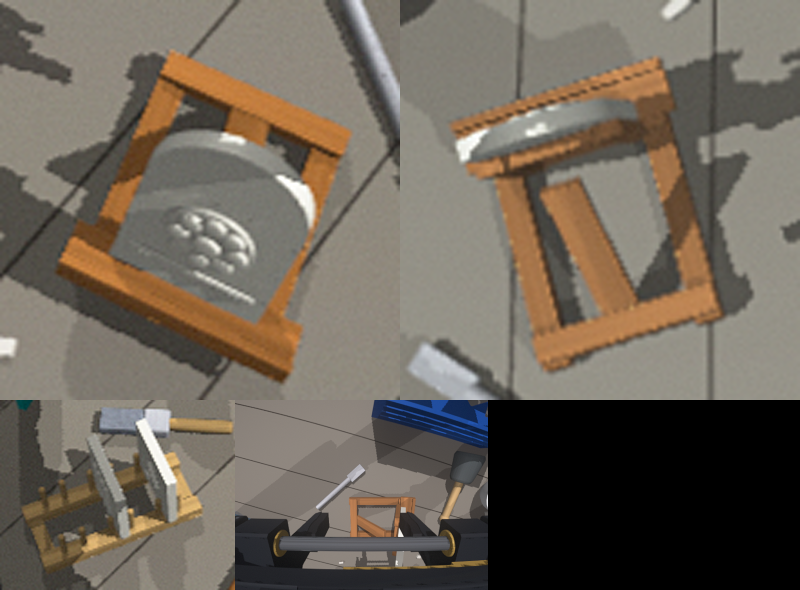

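```bash
python3 -c "
from plant import *
print(hand_in())"
```

```text
the job is handed in; nothing more can be done
None
```

The arch-topped panel is out of the rack and leaning on the middle of the easel, rosette facing outwards. I handed the job in at about 24 s of the 48 s allowed.

- **Handling:** I gripped it at 9 N a finger. I lowered it in steps of about 0.5 mm until the ledge took roughly 10 N. I then let it lean back slowly on the rear finger until it lay on the back rest.
- **Final picture:** The panel stands upright on the ledge and is centred by eye. The two low panels are still standing in the rack. The gripper is clear, about 0.15 m away.
- **Small deviation:** The foot sits about 3 to 4 mm short of fully back on the ledge, so the panel leans slightly more than the rest itself. I left it rather than push on the soft plaster.
- **Disagreement between cameras:** The top and wrist cameras put the easel up to 5 mm apart sideways. I went by the wrist camera, since a second close view agreed with it to about 1 mm.

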